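# Set up a drawer front for drilling its handle hole

### The job

Get the white drawer front in the drilling jig ready for its handle hole: swing the jig's clamp lever up until it stands upright, lift out the wooden offcut that lies under it and put that in the grey box. Then slide the drawer front along its channel until the black cross on it is right under the point of the drill bit, and swing the lever fully back down so that its rubber foot rests on the drawer front. Leave the other things on the counter where they are.

Things in the scene. Friction and masses are not known exactly. Their poses are not given: they have to be found in the camera images.
- jig: drilling jig fixed to the counter. Origin: centre of the underside of its plywood bed, 95 (x) x 400 (y), top at z = 15 mm. On the bed two aluminium fences along y (10 wide, tops at z = 20) form a channel 53.4 wide centred on x = 0; a cross stop closes its -y end (inner face y = -192). On the +x side stand a clamp (two steel cheeks at x = 75 to 105, y = -135 to -95, up to z = 67) and a drill guide
- tip (a point): point of the drill bit (8 across) over the middle of the channel, jig x = 0, y = -20, z = 42 mm, 7 above the work. The bit hangs from a chuck (34 across, z = 102 to 154) under an arm (34 wide in y, z = 152 to 178, x = -17 to 130) on two 12 mm posts at jig x = 115, y = -45 and 5, up to z = 233. Keep hands 65 mm from it in y
- lever (a joint): angle of the clamp lever (rad): 0 = down, level, its rubber foot resting on 20 mm thick work; grows as its handle swings up and over to +x of the jig; 1.57 = upright; stops at 1.8 (and at -0.03 with nothing under it). It stays where it is left; moving it takes about 3 N at the handle
- lever_hinge (a point): centre of the lever's hinge; hinge axis along the jig's y; at jig x = 90, y = -115, z = 57 mm
- lever_grip (a point): middle of the lever's black handle, 160 mm from the hinge; lever down: on the robot's side of the bed at jig x = -70, z = 57. Handle 75 long (120 to 195 from the hinge) x 24 wide (along the hinge axis) x 18 thick; steel arm 20 wide x 10 thick from hinge to handle; rubber foot (22 across) under it 90 from the hinge, over the middle of the channel
- front: white drawer front, loose in the channel on the +y side of the offcut: 50 (x) x 200 (y) x 20 high, 0.15 kg. Origin: centre of its underside; axes along the jig's. It stands 15 mm above the fences
- mark (a point): centre of the black cross (lines 26 mm long, 2.4 wide) on top of the drawer front, 10 mm to +y of its middle
- offcut: plain wooden block 50 (x) x 70 (y) x 20 high, loose in the channel under the clamp's foot; origin: centre of its underside
- bin_in (a point): centre of the inner floor of the grey open box (outside 180 (x) x 140 (y) x 55 high, walls 4), which stands fixed to the left or the right of the jig; axes along its sides
- bowl: leave alone: white ceramic bowl, 130 across, 60 high
- screwdriver: leave alone: screwdriver lying down (origin at its underside)
- pull: leave alone: steel bow handle for a drawer, 145 long, 35 high, standing on its two feet
- mug: leave alone: blue mug, 80 across, 95 high
- soap: leave alone: clear bottle, 60 across, 190 high
- tape: leave alone: grey tape measure case, 70 x 35 x 66

How it is judged:
By the outcome, as a careful person would: the job done as asked, in the order asked, and still so for the second after the job is handed in, with the robot touching nothing.
It also fails if it takes over 72 s, if anything falls off the work surface, if the arm or the gripper's body presses on something with over 40 N, if the wrist force passes 120 N, or if a joint passes its speed limit or range.

### The arm

A 6-joint arm with a two-finger parallel gripper is mounted at the origin on the work surface. World frame = base frame: x ahead of the robot, y to its left, z up, the work surface at z = 0. Lengths are in m, angles in degrees, forces in N, time in s.
With the tool pointing down it reaches from about 0.325 to 1 m from the base axis. Payload 5.1 kg.
Tool frame: the origin (TCP) lies on the centre line of the jaws, within the pads' length; the fingertips stand 22 mm ahead of it and the grasp point (between the pads) lies 3 mm ahead of it (nose_length is the distance from the TCP to the fingertips, in m); z points along the fingers, y is the line along which they close (so a half turn about z gives the same grasp; the last joint's range is limited). The gripper opens to 85 mm and grips with 20 to 120 N. Pads are 22 mm wide; open, the fingers measure 114 mm over their backs; the gripper's body (76 mm by 85 mm) begins 54 mm behind the grasp point. The pads swing forward as they close: fully open they stand 13 mm farther back than shut.
Start: joints at [66.887, 7.093, 94.555, -0, 78.352, -4.733], TCP at [0.205, 0.617, 0.253] pointing down, gripper open.
Joint ranges: [-149.61, 149.61], [-58.7, 133.49], [1.44, 155.28], [-77.14, 257.14], [18.33, 153.61], [-166.67, 166.67]. Speed limits (degrees/s): [147.25, 147.25, 180, 180, 180, 180].

### API

Orientations are given as a 3x3 rotation matrix whose columns are the frame's x, y, z axes.
In Python, from bench import * gives the robot as it stands.
- The arm moves only by the tool jog_arm, never from a script. Its argument "motion" is a list that holds one entry, the list of rows, each a list of 7 numbers: the shift along the tool's x, y, z in units of 0.2 m (1.0 is 0.2 m), then the turn, a rotation vector about the tool's x, y, z in units of 2 rad (1.0 is 2 rad), then the closure, from -1 (fully open) to 1 (shut). In form: [[[dx, dy, dz, ax, ay, az, fingers], ...]]. A call has 1 to 8 rows; each row is the pose to reach, as a shift and turn from the pose commanded when the call began, along the tool's axes at that moment; what a row does not reach only later rows make up. A row lasts 1/8 s, in which the tool goes at most 62.5 mm and 10.7 degrees, less where a joint would pass 70% of its speed; a pose out of reach is approached as far as the arm can. A call with a number of a shift or a turn outside -1 to 1 is refused whole. A call with a gripper value outside its range is refused whole. The fingers move at their own pace and stop on an object; "grip_force" is the grip in N (left out, the last holds). Time passes only in rows, so rows that repeat a pose let the fingers close. It gives the time, the measured TCP pose, the force, the opening and the grip force at its end, in the units of the state.
- state(): the state, without advancing time (a new reading comes with each control period).
- get_image(name): name is "scene" or "side" or "wrist"; returns a dict with "color" (400x640x3 uint8, red, green, blue), "range_z" (400x640 float32, m along the optical axis (not along the pixel's ray), 0 where there is no reading), "camera_matrix" (3x3 intrinsics, pixels), "k1" (the pictures are not rectified: a ray, as slopes to the right and down, at radius r is drawn at 1 + k1 r^2 times it, then the intrinsics apply), "world_to_cam" (4x4, takes a point from world to camera coordinates). Camera axes: x right, y down, z forward; pixel columns grow to the right and rows downward; lengths in m; the calibration is good to about 2 mm. A picture is of the moment at which its call begins.
- close_job(): hands the job in; it is judged then, once.
Trained networks look in the newest picture that a camera, given by its name, has taken for a name from the list of things; names that differ only in an ending like _2 or _b are one class to them, and where a whole thing is asked for, a point or a joint stands for the part that bears it (a point fixed in the world has none). Each returns a list of dicts, best first, with "p" (0 to 1); they miss things now and then, are a little off and sometimes report something else, mostly with a low value. They report only what shows in the picture. A call takes as long as a camera call.
- recognise(camera, name): "uv" ([column, row] in pixels, amid what is visible of it).
- regions_of(camera, name): "region" (400x640 bool, what is visible of it) and "uv" ([column, row] in pixels, amid what is visible of it).
- mark_of(camera, name): "uv" ([column, row] in pixels: a listed point, or the origin of a listed thing).
The state is a dict: "time_s": time; "joint_pos": joint angles; "joint_vel": joint speeds; "joint_efforts": joint torques, N m; "tcp_pos": TCP position; "orientation": TCP orientation; "contact_force": force on the tool from outside, world axes, zero at the start; "moment": the same for the moment, N m; "grip_width": finger opening in m; "grip_force": force on a finger pad.
Only numpy, scipy, OpenCV 4.12 (cv2) and the standard library are available. Lean on these libraries where they do the work, as an engineer would, in place of code of your own. Each camera call takes 0.05 s, during which the arm holds its last target. There are 200 camera calls.

## Working session

There is one attempt and no reset: what is moved stays moved. The work goes in short steps, Python scripts to look and compute and a tool call to move; the robot and the scene stay as the last step left them, time stands still between calls to the robot, and variables do not carry over. Pictures are saved under pics/ and viewed, at most 12 in all, crops included, and the job is handed in when it is done.

Besides the shell and the picture viewer there is one more tool, called after ">>>" in YAML: its name, and indented under it one key for each argument. jog_arm: Moves the arm, as the interface text tells. Its arguments: {"type":"object","properties":{"motion":{"type":"array"},"grip_force":{"type":"number"}},"required":["motion"]}

```bash
ls; mkdir -p pics
cat > h.py <<'E'
from bench import *
import numpy as np, cv2
def shot(n,f=None):
    im=get_image(n)
    if f: cv2.imwrite('pics/'+f,im['color'][:,:,::-1])
    return im
def ray(im,uv):
    K=im['camera_matrix']; d=np.array([(uv[0]-K[0,2])/K[0,0],(uv[1]-K[1,2])/K[1,1]])
    s=d.copy()
    for _ in range(20): s=d/(1+im['k1']*(s@s))
    T=np.array(im['world_to_cam']);R=T[:3,:3]
    return -R.T@T[:3,3], R.T@np.array([s[0],s[1],1])
def onz(im,uv,z):
    o,d=ray(im,uv); return o+d*(z-o[2])/d[2]
def dep(im,uv):
    o,d=ray(im,uv); u,v=int(round(uv[0])),int(round(uv[1]))
    p=im['range_z'][max(0,v-1):v+2,max(0,u-1):u+2]; p=p[p>0]
    return o+d*np.median(p) if len(p) else None
def tri(a,ua,b,ub):
    o1,d1=ray(a,ua);o2,d2=ray(b,ub)
    s=np.linalg.lstsq(np.c_[d1,-d2],o2-o1,rcond=None)[0]
    p,q=o1+d1*s[0],o2+d2*s[1]; return (p+q)/2,np.linalg.norm(p-q)
E
python3 - <<'E'
from h import *
np.set_printoptions(precision=4,suppress=True)
ims={n:shot(n,n+'0.png') for n in('scene','side','wrist')}
for n in ims:
    o,d=ray(ims[n],[320,200]);print(n,o,d)
for t in ['jig','tip','lever_hinge','lever_grip','front','mark','offcut','bin_in','bowl','screwdriver','pull','mug','soap','tape']:
    r={}
    for c in('scene','side','wrist'):
        m=mark_of(c,t)
        if m: r[c]=m[0]['uv'];print(t,c,np.round(m[0]['uv'],1),round(m[0]['p'],2),dep(ims[c],m[0]['uv']))
    if 'scene' in r and 'side' in r: print('   tri',*tri(ims['scene'],r['scene'],ims['side'],r['side']))
print(state())
v=np.hstack([cv2.imread('pics/scene0.png'),cv2.imread('pics/side0.png')]);cv2.imwrite('pics/c.png',cv2.resize(v,(800,250)))
E
```

```text
pics
scene [ 1.0637 -0.4803  0.6843] [-0.5189  0.5302 -0.6706]
side [ 0.409  -0.5839  0.8598] [ 0.1875  0.5824 -0.791 ]
wrist [0.1369 0.6382 0.3733] [ 0.2654 -0.0866 -0.9603]
jig scene [318.  204.7] 0.76 [0.5666 0.0197 0.0304]
jig side [296.4 209.9] 0.84 [0.536  0.0095 0.0342]
   tri [ 0.5423  0.041  -0.0035] 0.007219671999420481
tip scene [314.7 195.1] 0.86 [0.5493 0.0257 0.05  ]
tip side [299.9 207.4] 0.69 [0.5469 0.015  0.0341]
   tri [0.5469 0.0201 0.0424] 0.01816101709381802
lever_hinge scene [324.2 227.4] 0.57 [ 0.6557 -0.0513  0.062 ]
lever_hinge side [345.7 214.8] 0.61 [ 0.6462 -0.0603  0.0638]
   tri [ 0.6503 -0.0486  0.0521] 0.006753748807588502
lever_grip scene [271.6 193.3] 0.83 [ 0.51   -0.0829  0.1029]
lever_grip side [288.1 226.7] 0.65 [ 0.4942 -0.085   0.1083]
   tri [ 0.4963 -0.0727  0.0888] 0.001015365403862729
front scene [333.  184.1] 0.73 [0.542  0.1059 0.0345]
front side [285.2 189.1] 0.83 [0.5241 0.0854 0.0348]
   tri [0.5285 0.1138 0.0132] 0.01689761431046938
mark scene [331.5 176.7] 0.58 [0.5169 0.1273 0.0348]
mark side [283.5 179.5] 0.6 [0.5275 0.1194 0.0357
[... 1249 characters left out ...]
543  0.0571]
tape side [397.9 278.6] 0.84 [ 0.7064 -0.2547  0.0521]
   tri [ 0.7256 -0.2336 -0.    ] 0.00030222022069853753
{'time_s': 2.25, 'joint_pos': array([66.8887,  7.0936, 94.5555, -0.0012, 78.3509, -4.7327]), 'joint_vel': array([-0.0098, -0.019 ,  0.0213, -0.0295, -0.1019, -0.0584]), 'joint_efforts': array([  0.0004, -42.3581, -36.5744,  -0.    ,   0.0006,   0.    ]), 'tcp_pos': array([0.205 , 0.6168, 0.2533]), 'orientation': array([[-0.949 ,  0.3153,  0.    ],
       [ 0.3153,  0.949 , -0.    ],
       [-0.    , -0.    , -1.    ]]), 'contact_force': array([-0.127 ,  0.3248,  0.2494]), 'moment': array([-0.0347, -0.0067, -0.0184]), 'grip_force': 0.0, 'grip_width': 0.08550833798744424}
```

View pics/scene0.png

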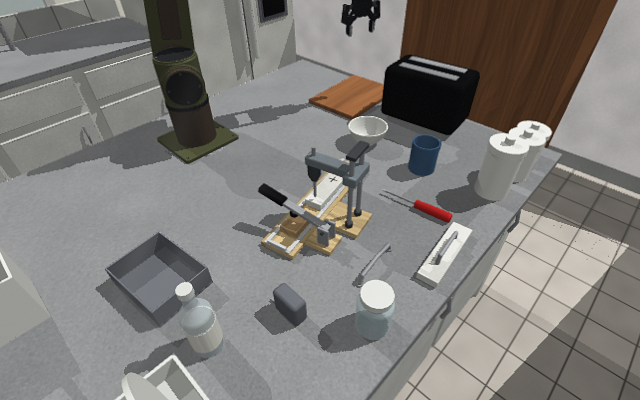

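View pics/side0.png

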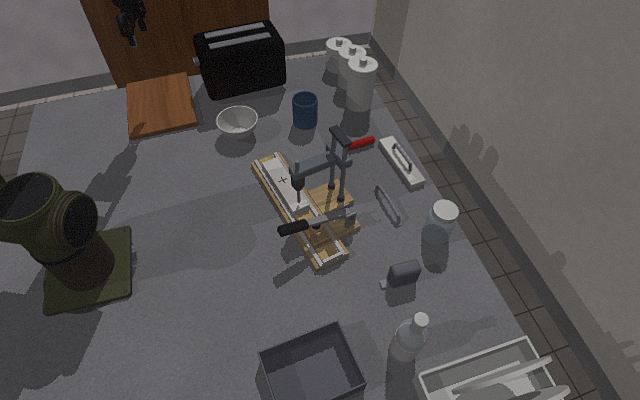

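The pictures show the jig mid-counter (scene about 318,205). Its lever handle is black (scene 272,193; side 290,228), the mark is at side 283,180, and the grey box is to the right of the jig (scene 158,280). The "offcut" hit in the scene view is really the soap bottle. Next I'll bring the wrist camera over the jig.

>>> jog_arm:
  motion:
    - [[-0.75,-0.9,-0.13,0,0,0,-1],[-0.75,-0.9,-0.13,0,0,0,-1],[-0.75,-0.9,-0.13,0,0,0,-1],[-0.75,-0.9,-0.13,0,0,0,-1]]

```text
time_s: 2.75
tcp_pos: [0.2911, 0.3968, 0.2798]
orientation: [[-0.949, 0.316, 0.001], [0.316, 0.949, 0.0], [-0.001, 0.001, -1.0]]
contact_force: [0.2, 0.1, 0.1]
grip_width: 0.0857
grip_force: 0.0
```

>>> jog_arm:
  motion:
    - [[-0.75,-0.9,-0.13,0,0,0,-1],[-0.75,-0.9,-0.13,0,0,0,-1],[-0.75,-0.9,-0.13,0,0,0,-1],[-0.75,-0.9,-0.13,0,0,0,-1]]

```text
time_s: 3.25
tcp_pos: [0.3766, 0.1785, 0.306]
orientation: [[-0.949, 0.316, 0.002], [0.316, 0.949, 0.0], [-0.001, 0.001, -1.0]]
contact_force: [0.3, 0.7, 0.1]
grip_width: 0.0854
grip_force: 0.0
```

>>> jog_arm:
  motion:
    - [[-0.75,-0.8,-0.13,0,0,-0.09,-1],[-0.75,-0.8,-0.13,0,0,-0.18,-1],[-0.75,-0.8,-0.13,0,0,-0.26,-1],[-0.75,-0.8,-0.13,0,0,-0.26,-1],[-0.75,-0.8,-0.13,0,0,-0.26,-1]]

```text
time_s: 3.88
tcp_pos: [0.4691, -0.0219, 0.3319]
orientation: [[-0.981, -0.192, 0.001], [-0.192, 0.981, -0.001], [-0.0, -0.001, -1.0]]
contact_force: [0.9, 0.6, -0.3]
grip_width: 0.0851
grip_force: 0.0
```

Run:
```python
from h import *
np.set_printoptions(precision=4,suppress=True)
w=shot('wrist','w1.png'); s=shot('scene'); d=shot('side')
ims=dict(wrist=w,scene=s,side=d)
st=state();print(st['time_s'],st['tcp_pos'],st['orientation'],ray(w,[320,200]))
for t in ['tip','lever_hinge','lever_grip','front','mark','offcut','bin_in','jig']:
    r={}
    for c in ims:
        m=mark_of(c,t)
        if m: r[c]=m[0]['uv'];print(t,c,np.round(m[0]['uv'],1),round(m[0]['p'],2),dep(ims[c],m[0]['uv']))
    for c in('scene','side'):
        if 'wrist' in r and c in r: print('   tri',c,*tri(w,r['wrist'],ims[c],r[c]))
```

```text
4.025 [ 0.4678 -0.0182  0.3312] [[-0.9803 -0.1977 -0.0004]
 [-0.1977  0.9803  0.0004]
 [ 0.0003  0.0005 -1.    ]] (array([ 0.3987, -0.0364,  0.453 ]), array([ 0.2741,  0.0562, -0.9601]))
tip wrist [343.7 224. ] 0.79 [0.5419 0.0268 0.05  ]
tip scene [315.4 198. ] 0.94 [0.5468 0.0304 0.0351]
tip side [295.9 206.3] 0.9 [0.5375 0.0203 0.0355]
   tri scene [0.5472 0.0294 0.0358] 0.0008561589227259408
   tri side [0.5436 0.028  0.0293] 0.011152477680642538
lever_hinge wrist [280.  283.3] 0.58 [ 0.6431 -0.0462  0.0659]
lever_hinge scene [324.  229.2] 0.65 [ 0.6612 -0.0578  0.0649]
lever_hinge side [346.4 211. ] 0.67 [ 0.6519 -0.0493  0.0633]
   tri scene [ 0.6522 -0.0473  0.0507] 0.0016295567569918935
   tri side [ 0.6521 -0.0457  0.0556] 0.004493202439968224
lever_grip wrist [267.7 190.9] 0.77 [ 0.4986 -0.0785  0.1062]
lever_grip scene [289.8 313.5] 0.16 [ 0.7521 -0.2536  0.0417]
lever_grip side [288.5 228.3] 0.85 [ 0.494  -0.0895  0.1082]
   tri scene [ 0.6032 -0.1333 -0.2754] 0.019574958472951598
   tri side [ 0.4984 -0.0803  0.0961] 0.00616871907770886
front wrist [398.  215.5] 0.9 [0.5
[... 665 characters left out ...]
-0.069   0.0351]
   tri scene [ 0.5643 -0.0642  0.0178] 0.00923489378387751
   tri side [ 0.5676 -0.0659  0.0245] 0.016404648711609862
bin_in wrist [ 73.4 110.4] 0.72 [ 0.4623 -0.3877  0.0049]
bin_in scene [155.8 279.3] 0.78 [ 0.4469 -0.3911  0.0036]
bin_in side [312.  370.9] 0.57 [ 0.4668 -0.3815  0.0043]
   tri scene [ 0.4587 -0.3887  0.0106] 0.010836062808737258
   tri side [ 0.464  -0.3832  0.0106] 0.004858270118073653
jig wrist [351.9 208.7] 0.67 [0.522  0.0357 0.035 ]
jig scene [317.5 204.8] 0.77 [0.5658 0.0185 0.0303]
jig side [297.7 207.1] 0.93 [0.5414 0.0167 0.0352]
   tri scene [ 0.536   0.0452 -0.008 ] 0.004808282577347271
   tri side [ 0.5416  0.045  -0.0079] 0.013691182458171898
```

View pics/w1.png

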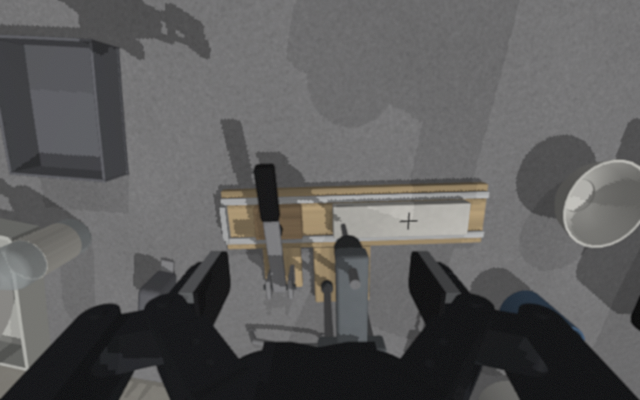

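The wrist view shows the bed spanning columns 220–490, with the lever handle at (266,190), the cross at (408,221) and the chuck at (348,243). I'll now fit the jig frame from the depth data.

```bash
cat >> h.py <<'E'
def cloud(im):
    K=im['camera_matrix'];v,u=np.mgrid[0:400,0:640]
    D=np.array([im['k1'],0,0,0,0],float)
    s=cv2.undistortPoints(np.stack([u,v],-1).reshape(-1,1,2).astype(np.float64),K,D).reshape(400,640,2)
    z=im['range_z']; T=np.array(im['world_to_cam']);R=T[:3,:3]
    P=np.dstack([s*z[...,None],z])@R - R.T@T[:3,3]
    P[z<=0]=np.nan; return P
E
python3 - <<'E'
from h import *
np.set_printoptions(precision=4,suppress=True)
for c in('wrist','scene','side'):
    w=shot(c);P=cloud(w)
    for n,z0 in(('front',.035),('offcut',.035),('lever_grip',None)):
        rg=regions_of(c,n)
        if not rg: continue
        M=rg[0]['region'];q=P[M];q=q[np.isfinite(q[:,2])]
        if z0: q=q[abs(q[:,2]-z0)<.005]
        if len(q)<10: continue
        if n=='lever_grip':
            print(c,n,len(q),q.mean(0),q.min(0),q.max(0));np.save('lev_'+c,q);continue
        r=cv2.minAreaRect(q[:,:2].astype(np.float32)*1000);print(c,n,rg[0]['p'],len(q),r,np.median(q[:,2]))
    b=P.reshape(-1,3);a=np.radians(11.4);o=np.array([.5467,.025]);
    ex=np.array([np.cos(a),np.sin(a)]);ey=np.array([-ex[1],ex[0]])
    k=np.isfinite(b[:,2])&(b[:,2]>.009)&(b[:,2]<.024);b=b[k];x=(b[:,:2]-o)@ex;y=(b[:,:2]-o)@ey
    e=[]
    for t in np.arange(-.16,.2,.01):
        m=(abs(y-t)<.005)&(x>-.08)&(x<0)
        if m.sum()>5: e.append((t,np.percentile(x[m],2)))
    e=np.array(e); 
    if len(e)>5:
        f=np.polyfit(e[:,0],e[:,1],1);f=np.polyfit(*e[abs(e[:,1]-np.polyval(f,e[:,0]))<.004].T,1);print(c,'bed edge x=',f,'yaw',np.degrees(a-np.arctan(f[0])))
    m=(abs(x)<.05)&(abs(y)<.27);print(c,'y range',np.percentile(y[m],[.3,99.7]))
    i=np.isfinite(P[...,2])&(P[...,2]>.02)&(P[...,2]<.07)
    q=P[i];m=np.hypot(q[:,0]-.46,q[:,1]+.385)<.13;r=cv2.minAreaRect(q[m][:,:2].astype(np.float32)*1000);print(c,'bin',r)
E
```

```text
wrist front 0.69 4309 ((525.955078125, 110.28401184082031), (50.475276947021484, 199.82864379882812), 12.62996768951416) 0.03559055461811611
wrist offcut 0.58 927 ((564.5584106445312, -65.48816680908203), (50.13858413696289, 70.37393188476562), 12.286580085754395) 0.035511700418040304
wrist lever_grip 2374 [ 0.5458 -0.0692  0.0905] [ 0.4661 -0.0993 -0.0018] [ 0.6615 -0.0357  0.114 ]
wrist bed edge x= [-0.0241 -0.0489] yaw 12.780683346736371
wrist y range [-0.1763  0.2205]
wrist bin ((461.4295959472656, -383.7264099121094), (181.093505859375, 142.76109313964844), 6.032803535461426)
scene front 0.7 563 ((536.9544067382812, 78.19903564453125), (50.86376190185547, 133.73617553710938), 12.6393461227417) 0.034527937541233844
scene offcut 0.9 295 ((570.3244018554688, -73.12674713134766), (50.19011306762695, 53.49916076660156), 12.190223693847656) 0.034460304104227846
scene lever_grip 5809 [ 0.6135 -0.0086  0.0745] [ 0.4192 -0.1574 -0.0025] [0.7004 0.2543 0.2345]
scene bed edge x= [-0.0199 -0.0444] yaw 12.541983540400933
scene y range [-0.1781  0.2188]
scene bin ((462.8817138671875, -383.3995666503906), (184.26055908203125, 141.4460906982422), 5.79734992980957)
side front 0.85 924 ((527.2202758789062, 108.74340057373047), (50.44810485839844, 201.9710693359375), 12.582199096679688) 0.035002989257193196
side offcut 0.8 317 ((568.5067749023438, -76.60263061523438), (50.31150436401367, 51.49220275878906), 12.035001754760742) 0.03507084299226071
side lever_grip 807 [ 0.5561 -0.0687  0.0814] [ 0.468  -0.1004 -0.0031] [0.6838 0.0044 0.1139]
side bed edge x= [-0.0244 -0.0474] yaw 12.796396311666303
side y range [-0.1801  0.2186]
side bin ((463.5650329589844, -385.6280517578125), (180.446533203125, 141.3474578857422), 6.265800476074219)
```

```bash
cat >> h.py <<'E'
a_=np.radians(12.65);EX=np.array([np.cos(a_),np.sin(a_),0]);EY=np.array([-EX[1],EX[0],0]);EZ=np.array([0,0,1.])
O=np.array([.5415,.045,0])
def j2w(x,y,z): return O+x*EX+y*EY+z*EZ
def w2j(p): p=np.asarray(p)-O; return np.stack([p@EX,p@EY,p@EZ],-1)
def go(p,R=None):
    """shift and rotvec units from the present pose to TCP p, R"""
    st=state();R0=st['orientation'];s=R0.T@(np.asarray(p)-st['tcp_pos'])/.2
    r=cv2.Rodrigues(R0.T@R)[0].ravel()/2 if R is not None else np.zeros(3)
    print('go',np.round(s,3),np.round(r,3),'mm',np.round(np.linalg.norm(s)*200))
def down(y): # tool down, tool y along y
    return np.c_[np.cross(y,-EZ),y,-EZ]
E
python3 - <<'E'
from h import *
np.set_printoptions(precision=4,suppress=True)
for c in('wrist','side'):
    P=cloud(shot(c));q=w2j(P[np.isfinite(P[...,2])])
    m=(abs(q[:,1]+.115)<.009)&(q[:,2]>.06)&(q[:,0]>-.12)&(q[:,0]<.08);q=q[m]
    h=q[q[:,0]<-.03]; print(c,len(h),h[:,0].min(),h[:,0].max(),h[:,1].mean())
    f=np.polyfit(h[:,0],h[:,2],1);print('handle top z',f,np.degrees(np.arctan(-f[0])))
    f2=np.polyfit(q[(q[:,0]>0)&(q[:,0]<.06),0],q[(q[:,0]>0)&(q[:,0]<.06),2],1);print('arm',f2)
m=(abs
   (w2j(cloud(shot('wrist')))[...,0]+.07)<.01)
W=w2j(cloud(shot('wrist')));k=np.isfinite(W[...,2])&(abs(W[...,0]+.07)<.01)&(W[...,2]>.07)&(W[...,2]<.12)
print('handle y',np.percentile(W[k][:,1],[2,98]))
th=.19
for th in(.19,.22,.25): print(th,.09-.165*np.cos(th),.057+.165*np.sin(th))
go(j2w(.09-.165*np.cos(.22),-.115,.057+.165*np.sin(.22)+.003+.08),down(EY))
E
```

```text
wrist 8222 -0.10197999583513732 -0.03022663679622944 -0.11155134815216715
handle top z [-4.4952 -0.0548] 77.45816255176946
arm [-0.2497  0.0852]
side 1531 -0.10030865921776302 -0.030795308797291195 -0.11229823389436559
handle top z [-4.2862  0.1222] 76.86749858850881
arm [-0.1747  0.0814]
handle y [-0.1246 -0.1015]
0.19 -0.07203069879434962 0.0881617176711226
0.22 -0.07102307913954992 0.09300788780834345
0.25 -0.06987054958225639 0.0978216532769963
go [-0.08  -0.344  0.776] [-0.    -0.    -0.011] mm 171.0
```

>>> jog_arm:
  motion:
    - [[-0.085,-0.334,0.3,0,0,-0.011,-0.2],[-0.085,-0.334,0.6,0,0,-0.011,-0.2],[-0.085,-0.334,0.776,0,0,-0.011,-0.2],[-0.085,-0.334,0.776,0,0,-0.011,-0.2]]

```text
time_s: 6.52
tcp_pos: [0.4947, -0.0801, 0.1711]
orientation: [[-0.976, -0.219, -0.01], [-0.219, 0.976, 0.003], [0.01, 0.005, -1.0]]
contact_force: [-0.4, -0.0, 0.3]
grip_width: 0.0514
grip_force: 0.0
```

Run:
```python
from h import *
np.set_printoptions(precision=4,suppress=True)
st=state();print(st['time_s'],st['grip_width'],w2j(st['tcp_pos']))
w=shot('wrist','w2.png');W=w2j(cloud(w))
k=np.isfinite(W[...,2])&(W[...,2]>.06)&(W[...,2]<.13)&(abs(W[...,1]+.113)<.03)&(W[...,0]<-.035)
q=W[k];print(len(q),q.min(0),q.max(0),np.percentile(q[:,1],[3,97]));f=np.polyfit(q[:,0],q[:,2],1);print(f,np.polyval(f,-.07))
k=np.isfinite(W[...,2])&(abs(W[...,2]-.035)<.003)&(abs(W[...,0])<.03);print('offcut/front x',np.percentile(W[k][:,0],[1,99]))
go(j2w(-.070,-.113,.1008),down(EY))
```

```text
6.525 0.05138799487255391 [-0.0731 -0.1118  0.1711]
3114 [-0.1012 -0.1259  0.0949] [-0.035  -0.1025  0.114 ] [-0.1249 -0.1034]
[-0.1829  0.0928] 0.10557075836978431
offcut/front x [-0.0259  0.023 ]
go [-0.006 -0.003  0.37 ] [ 0.001 -0.002  0.   ] mm 74.0
```

View pics/w2.png

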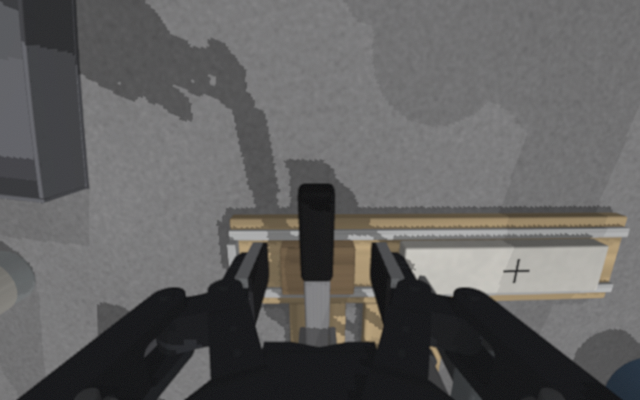

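The view shows the handle at columns 300–334, centred between the fingers and clear of the bit. I'll lower and grip.

>>> jog_arm:
  motion:
    - [[-0.006,-0.008,0.2,0,0,0,-0.2],[-0.006,-0.008,0.37,0,0,0,-0.2],[-0.006,-0.008,0.37,0,0,0,-0.2],[-0.006,-0.008,0.37,0,0,0,1],[-0.006,-0.008,0.37,0,0,0,1],[-0.006,-0.008,0.37,0,0,0,1],[-0.006,-0.008,0.37,0,0,0,1]]
  grip_force: 25

```text
time_s: 7.45
tcp_pos: [0.501, -0.0805, 0.1049]
orientation: [[-0.976, -0.219, 0.004], [-0.219, 0.976, 0.003], [-0.004, 0.002, -1.0]]
contact_force: [-0.3, 6.9, 2.0]
grip_width: 0.0233
grip_force: 30.7
```

Run:
```python
from h import *
np.set_printoptions(precision=4,suppress=True)
st=state();p=w2j(st['tcp_pos']);print(st['time_s'],st['grip_width'],p,st['contact_force'])
g=p-[0.09,0,.06];g[1]=0;r=np.hypot(g[0],g[2]);t0=np.arctan2(g[2],-g[0]);print(r,t0)
for t in np.linspace(t0,1.57,15)[1:]:
    q=np.array([.09-r*np.cos(t),p[1],.06+r*np.sin(t)])-p; print(round(t,2),np.round([-q[0]/.2,-q[2]/.2],3))
```

```text
7.45 0.023271600654779193 [-0.067  -0.1135  0.1049] [-0.2652  6.8541  1.9729]
0.16331046433233276 0.2783582850883304
0.37 [-0.024 -0.071]
0.46 [-0.054 -0.14 ]
0.56 [-0.091 -0.206]
0.65 [-0.134 -0.268]
0.74 [-0.182 -0.326]
0.83 [-0.235 -0.379]
0.92 [-0.293 -0.427]
1.02 [-0.355 -0.47 ]
1.11 [-0.421 -0.507]
1.2 [-0.49  -0.537]
1.29 [-0.561 -0.561]
1.39 [-0.635 -0.578]
1.48 [-0.709 -0.589]
1.57 [-0.784 -0.592]
```

>>> jog_arm:
  motion:
    - [[-0.024,0,-0.071,0,0,0,1],[-0.054,0,-0.14,0,0,0,1],[-0.091,0,-0.206,0,0,0,1],[-0.134,0,-0.268,0,0,0,1],[-0.182,0,-0.326,0,0,0,1],[-0.235,0,-0.379,0,0,0,1],[-0.293,0,-0.427,0,0,0,1],[-0.355,0,-0.47,0,0,0,1]]

```text
time_s: 8.45
tcp_pos: [0.5673, -0.0654, 0.1969]
orientation: [[-0.976, -0.22, -0.005], [-0.22, 0.976, 0.002], [0.005, 0.003, -1.0]]
contact_force: [-5.4, 3.3, -2.8]
grip_width: 0.0238
grip_force: 29.7
```

>>> jog_arm:
  motion:
    - [[-0.066,0,-0.037,0,0,0,1],[-0.135,0,-0.067,0,0,0,1],[-0.206,0,-0.091,0,0,0,1],[-0.28,0,-0.108,0,0,0,1],[-0.354,0,-0.119,0,0,0,1],[-0.429,0,-0.122,0,0,0,1],[-0.429,0,-0.122,0,0,0,1]]

```text
time_s: 9.32
tcp_pos: [0.6532, -0.046, 0.2226]
orientation: [[-0.975, -0.22, 0.001], [-0.22, 0.975, 0.002], [-0.001, 0.002, -1.0]]
contact_force: [-1.4, 5.7, -0.6]
grip_width: 0.0234
grip_force: 32.3
```

```bash
cat >> h.py <<'E'
def leverfit():
    for c in('scene','side'):
        W=w2j(cloud(shot(c,c+'L.png'))).reshape(-1,3)
        k=np.isfinite(W[:,2])&(abs(W[:,1]+.114)<.011)&(W[:,2]>.085)&(W[:,2]<.262)&(abs(W[:,0]-.09)<.05);q=W[k]
        if len(q)<20: print(c,len(q));continue
        for lo,hi in((.085,.13),(.16,.185),(.185,.21),(.21,.235),(.235,.26)):
            m=(q[:,2]>lo)&(q[:,2]<hi)
            if m.sum()>3: print(c,lo,m.sum(),np.round(np.percentile(q[m,0],[5,50,95]),4),np.round(q[m,1].mean(),4))
E
python3 - <<'E'
from h import *
np.set_printoptions(precision=4,suppress=True)
st=state();p=w2j(st['tcp_pos']);print(st['time_s'],st['grip_width'],p,st['contact_force'])
leverfit()
a=cv2.imread('pics/sceneL.png')[60:300,180:500];b=cv2.imread('pics/sideL.png')[60:300,180:500]
cv2.imwrite('pics/v3.png',np.vstack([cv2.resize(a,(400,300)),cv2.resize(b,(400,300))]))
E
```

```text
9.325 0.023432048043637944 [ 0.089  -0.1132  0.2226] [-1.4304  5.7387 -0.5644]
scene 0.085 114 [0.0841 0.091  0.094 ] -0.1169
scene 0.16 74 [0.0765 0.0861 0.0894] -0.1187
scene 0.185 28 [0.0717 0.0769 0.089 ] -0.1235
scene 0.21 10 [0.0737 0.0882 0.1017] -0.1242
scene 0.235 11 [0.0809 0.0838 0.0845] -0.1184
side 0.085 63 [0.0797 0.0824 0.0888] -0.1191
side 0.16 31 [0.0703 0.0761 0.0838] -0.1193
side 0.185 35 [0.0684 0.0696 0.0736] -0.1166
side 0.21 39 [0.0659 0.0672 0.0712] -0.1181
side 0.235 81 [0.0649 0.069  0.0799] -0.1152
```

View pics/v3.png

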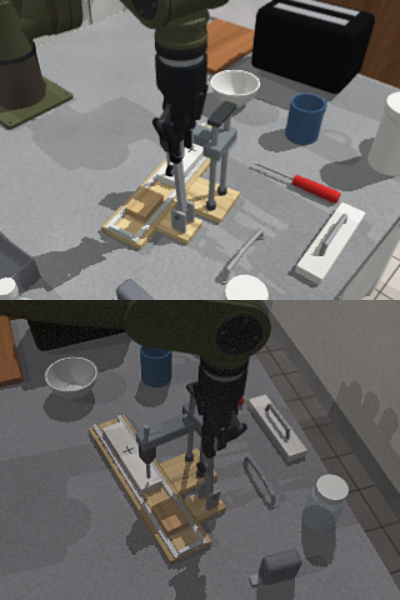

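The lever is nearly upright but seems a few degrees short. I'll nudge it about 8 mm, let go, rise clear and measure.

>>> jog_arm:
  motion:
    - [[-0.02,0,0,0,0,0,1],[-0.04,0,0,0,0,0,1],[-0.04,0,0,0,0,0,1],[-0.04,0,0,0,0,0,-0.2],[-0.04,0,0,0,0,0,-0.2],[-0.04,0,-0.2,0,0,0,-0.2],[-0.04,0,-0.45,0,0,0,-0.2],[-0.04,0,-0.45,0,0,0,-0.2]]

```text
time_s: 10.42
tcp_pos: [0.6627, -0.0466, 0.3184]
orientation: [[-0.976, -0.219, 0.012], [-0.219, 0.976, -0.002], [-0.012, -0.005, -1.0]]
contact_force: [0.6, 0.6, -0.1]
grip_width: 0.0511
grip_force: 0.0
```

Run:
```python
from h import *
np.set_printoptions(precision=4,suppress=True)
st=state();p=w2j(st['tcp_pos']);print(st['time_s'],st['grip_width'],p,st['contact_force'])
leverfit()
W=w2j(cloud(shot('wrist','w4.png'))).reshape(-1,3)
for a,b in((.24,.27),(.08,.23)):
    k=np.isfinite(W[:,2])&(W[:,2]>a)&(W[:,2]<b)&(abs(W[:,1]+.113)<.02)&(abs(W[:,0]-.09)<.05);print(k.sum(),W[k].min(0) if k.any() else 0,W[k].max(0) if k.any() else 0)
ims={c:shot(c) for c in('scene','side','wrist')};r={}
for c in ims:
    m=mark_of(c,'lever_grip')
    if m: r[c]=m[0]['uv'];d=dep(ims[c],r[c]);print(c,m[0],w2j(d) if d is not None else 0)
for a,b in(('scene','side'),('scene','wrist'),('side','wrist')):
    if a in r and b in r: p,e=tri(ims[a],r[a],ims[b],r[b]);print(a,b,w2j(p),e)
```

```text
10.425 0.05105814563361501 [ 0.0982 -0.1159  0.3184] [ 0.6458  0.6031 -0.1311]
scene 0.085 114 [0.0863 0.0934 0.0958] -0.1171
scene 0.16 68 [0.0819 0.0905 0.0945] -0.1184
scene 0.185 93 [0.0797 0.0927 0.0948] -0.1191
scene 0.21 112 [0.0775 0.0908 0.0933] -0.1192
scene 0.235 117 [0.0763 0.0871 0.0923] -0.1172
side 0.085 68 [0.0827 0.0843 0.0921] -0.1194
side 0.16 32 [0.0761 0.0809 0.0891] -0.1183
side 0.185 38 [0.0742 0.075  0.0764] -0.1163
side 0.21 48 [0.0726 0.0739 0.0857] -0.1165
side 0.235 88 [0.0723 0.0767 0.0883] -0.115
1071 [ 0.0709 -0.1262  0.24  ] [ 0.088  -0.1026  0.2542]
681 [ 0.0626 -0.1252  0.0815] [ 0.0853 -0.1029  0.2298]
scene {'uv': [322.6, 171.6], 'p': 0.92} [ 0.0899 -0.1221  0.2292]
side {'uv': [345.5, 168.2], 'p': 0.75} [ 0.0728 -0.1136  0.228 ]
wrist {'uv': [318.2, 192.9], 'p': 0.79} [ 0.0715 -0.1158  0.2492]
scene side [ 0.0798 -0.1043  0.2143] 0.0016846352202414946
scene wrist [ 0.0817 -0.114   0.2196] 0.005908992940376401
side wrist [ 0.0744 -0.115   0.2296] 0.004636862696615715
```

View pics/w4.png

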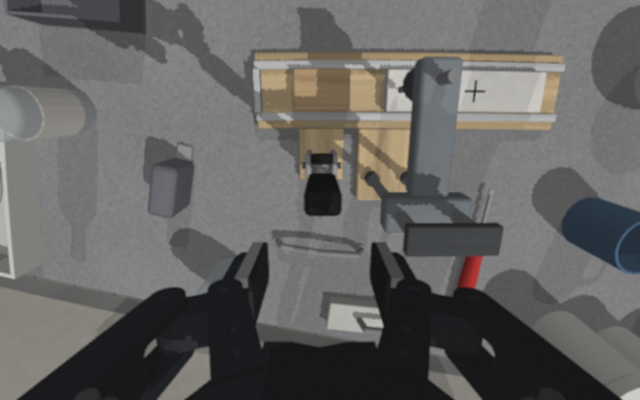

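The handle's end (column 322, row 190) lies at jig x of about 0.080, so the lever is near 1.52 rad. I'll re-grip it centred and add about 10 mm.

>>> jog_arm:
  motion:
    - [[0.08,0.007,0,0,0,0,-0.2],[0.08,0.007,0.25,0,0,0,-0.2],[0.08,0.007,0.48,0,0,0,-0.2],[0.08,0.007,0.48,0,0,0,1],[0.08,0.007,0.48,0,0,0,1],[0.08,0.007,0.48,0,0,0,1],[0.05,0.007,0.48,0,0,0,1],[0.028,0.007,0.48,0,0,0,1]]

```text
time_s: 11.88
tcp_pos: [0.6543, -0.0456, 0.2148]
orientation: [[-0.976, -0.22, -0.002], [-0.22, 0.976, 0.0], [0.002, 0.0, -1.0]]
contact_force: [-5.7, 0.5, -5.4]
grip_width: 0.0232
grip_force: 33.0
```

>>> jog_arm:
  motion:
    - [[0,0,0,0,0,0,1],[0,0,0,0,0,0,-0.2],[0,0,0,0,0,0,-0.2],[0,0,-0.25,0,0,0,-0.2],[0,0,-0.5,0,0,0,-0.2],[0,0,-0.5,0,0,0,-0.2]]

```text
time_s: 12.62
tcp_pos: [0.6576, -0.0461, 0.3236]
orientation: [[-0.976, -0.219, 0.015], [-0.219, 0.976, -0.002], [-0.015, -0.005, -1.0]]
contact_force: [-0.2, -0.1, 0.6]
grip_width: 0.0511
grip_force: 0.0
```

Run:
```python
from h import *
np.set_printoptions(precision=4,suppress=True)
st=state();p=w2j(st['tcp_pos']);print(st['time_s'],st['grip_width'],p,st['contact_force'])
leverfit()
W=w2j(cloud(shot('wrist'))).reshape(-1,3)
for a,b in((.24,.27),(.08,.23)):
    k=np.isfinite(W[:,2])&(W[:,2]>a)&(W[:,2]<b)&(abs(W[:,1]+.113)<.02)&(abs(W[:,0]-.09)<.05);print(k.sum(),W[k].min(0) if k.any() else 0,W[k].max(0) if k.any() else 0)
c=j2w(-.0015,-.113,.12);go(c,down(EX));go(c,down(-EX));print(st['joint_pos'])
```

```text
12.625 0.05111940492217546 [ 0.0933 -0.1143  0.3236] [-0.175  -0.1463  0.6238]
scene 0.085 108 [0.0892 0.097  0.0986] -0.1174
scene 0.16 60 [0.0898 0.0988 0.1034] -0.1189
scene 0.185 93 [0.0892 0.1012 0.1042] -0.1198
scene 0.21 106 [0.0897 0.1027 0.1051] -0.1189
scene 0.235 119 [0.0895 0.0997 0.1052] -0.1173
side 0.085 80 [0.0863 0.0876 0.0955] -0.1187
side 0.16 42 [0.0845 0.0884 0.0971] -0.1187
side 0.185 49 [0.0843 0.0854 0.0948] -0.1165
side 0.21 52 [0.0846 0.0859 0.0884] -0.1159
side 0.235 88 [0.0855 0.089  0.101 ] -0.1153
981 [ 0.0841 -0.1254  0.2401] [ 0.1019 -0.1023  0.2543]
1021 [ 0.0691 -0.1261  0.1208] [ 0.0888 -0.1023  0.23  ]
go [0.462 0.002 0.974] [0.    0.001 0.786] mm 216.0
go [0.462 0.002 0.974] [-0.001  0.    -0.785] mm 216.0
[  -8.6791    5.8426   89.203     0.0119   84.0641 -111.3474]
```

The lever is now upright (end centred at x 0.093, faces vertical). I'll turn the hand to span the channel, with the camera facing away from the drill, over the offcut.

>>> jog_arm:
  motion:
    - [[0.2,0,0,0,0,0.09,0],[0.46,0,0.1,0,0,0.18,-0.3],[0.46,0,0.2,0,0,0.27,-0.6],[0.46,0,0.2,0,0,0.36,-1],[0.46,0,0.2,0,0,0.45,-1],[0.46,0,0.2,0,0,0.54,-1],[0.46,0,0.2,0,0,0.63,-1],[0.46,0,0.2,0,0,0.72,-1]]

```text
time_s: 13.78
tcp_pos: [0.5641, -0.0657, 0.2726]
orientation: [[-0.339, 0.941, -0.003], [0.941, 0.339, 0.001], [0.001, -0.002, -1.0]]
contact_force: [0.4, -0.2, -0.2]
grip_width: 0.0861
grip_force: 0.0
```

>>> jog_arm:
  motion:
    - [[0,0,0,0,0,0.09,-1],[0,0,0,0,0,0.18,-1],[0,0,0,0,0,0.27,-1],[0,0,0,0,0,0.36,-1],[0,0,0,0,0,0.45,-1],[0,0,0,0,0,0.54,-1],[0,0,0,0,0,0.63,-1],[0,0,0,0,0,0.72,-1]]

```text
time_s: 14.78
tcp_pos: [0.5641, -0.0657, 0.2725]
orientation: [[0.888, 0.459, -0.003], [0.459, -0.888, 0.001], [-0.002, -0.002, -1.0]]
contact_force: [0.4, -0.2, 0.1]
grip_width: 0.0854
grip_force: 0.0
```

>>> jog_arm:
  motion:
    - [[0,0,0,0,0,0.09,-1],[0,0,0,0,0,0.18,-1],[0,0,0,0,0,0.27,-1],[0,0,0,0,0,0.36,-1],[0,0,0,0,0,0.45,-1],[0,0,0,0,0,0.54,-1],[0,0,0,0,0,0.63,-1],[0,0,0,0,0,0.72,-1]]

```text
time_s: 15.78
tcp_pos: [0.5641, -0.0657, 0.2726]
orientation: [[0.571, -0.821, -0.003], [-0.821, -0.571, 0.001], [-0.002, 0.002, -1.0]]
contact_force: [-0.2, -0.8, -0.8]
grip_width: 0.0858
grip_force: 0.0
```

Run:
```python
from h import *
np.set_printoptions(precision=4,suppress=True)
st=state();p=w2j(st['tcp_pos']);print(st['time_s'],st['grip_width'],p,st['contact_force'],st['joint_pos'])
w=shot('wrist','w5.png');W=w2j(cloud(w))
rg=regions_of('wrist','offcut')
q=W[rg[0]['region']];q=q[np.isfinite(q[:,2])&(abs(q[:,2]-.035)<.005)];print(rg[0]['p'],len(q),cv2.minAreaRect((q[:,:2]*1000).astype(np.float32)),np.median(q[:,2]))
go(j2w(-.0015,-.113,.12),down(-EX))
```

```text
15.775 0.08575132242771949 [-0.0022 -0.113   0.2726] [-0.182  -0.8127 -0.8276] [-12.0637  -3.8417 103.87     0.004   80.1216 133.1248]
0.62 2340 ((-1.0403938293457031, -113.42997741699219), (48.81968307495117, 70.39791107177734), 0.04344414547085762) 0.03549519091679662
go [ 0.003 -0.004  0.764] [0.001 0.001 0.197] mm 153.0
```

View pics/w5.png

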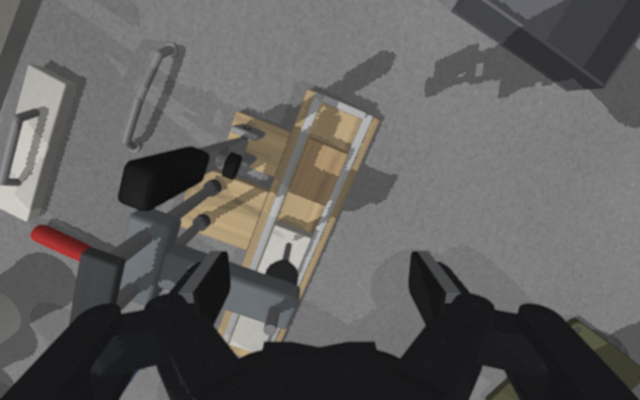

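The offcut (column 318, row 170) is at jig (-0.001, -0.113). I'll descend and grip it across its 50 mm width.

>>> jog_arm:
  motion:
    - [[0,-0.006,0,0,0,0.09,-1],[0,-0.006,0,0,0,0.18,-1],[0.002,-0.006,0.2,0,0,0.197,-1],[0.002,-0.006,0.45,0,0,0.197,-1],[0.002,-0.006,0.7,0,0,0.197,-0.6],[0.002,-0.006,0.9,0,0,0.197,-0.6],[0.002,-0.006,0.9,0,0,0.197,-0.6],[0.002,-0.006,0.9,0,0,0.197,-0.6]]

```text
time_s: 16.88
tcp_pos: [0.5668, -0.0657, 0.0958]
orientation: [[0.219, -0.976, 0.002], [-0.976, -0.219, -0.0], [0.001, -0.002, -1.0]]
contact_force: [0.2, 0.1, 0.6]
grip_width: 0.0682
grip_force: 0.0
```

Run:
```python
from h import *
np.set_printoptions(precision=4,suppress=True)
st=state();p=w2j(st['tcp_pos']);print(st['time_s'],st['grip_width'],p,st['contact_force'])
go(j2w(-.001,-.1134,.042),down(-EX))
```

```text
16.875 0.06824446196057012 [ 0.0004 -0.1135  0.0958] [0.153  0.0876 0.6177]
go [-0.001  0.008  0.269] [-0.001 -0.     0.   ] mm 54.0
```

>>> jog_arm:
  motion:
    - [[0,0.008,0.15,0,0,0,-0.6],[0,0.008,0.265,0,0,0,-0.6],[0,0.008,0.265,0,0,0,-0.6],[0,0.008,0.265,0,0,0,1],[0,0.008,0.265,0,0,0,1],[0,0.008,0.265,0,0,0,1]]
  grip_force: 40

```text
time_s: 17.62
tcp_pos: [0.5665, -0.0663, 0.0444]
orientation: [[0.218, -0.976, 0.005], [-0.976, -0.218, -0.001], [0.002, -0.004, -1.0]]
contact_force: [-0.1, -0.3, 6.9]
grip_width: 0.049
grip_force: 43.5
```

>>> jog_arm:
  motion:
    - [[0,0,-0.05,0,0,0,1],[0,0,-0.15,0,0,0,1],[0,0,-0.4,0,0,0,1],[0,0,-0.7,0,0,0,1],[0,0,-0.7,0,0,0,1]]

```text
time_s: 18.25
tcp_pos: [0.5682, -0.0666, 0.19]
orientation: [[0.218, -0.976, 0.014], [-0.976, -0.218, -0.003], [0.006, -0.013, -1.0]]
contact_force: [-0.1, -0.8, -0.7]
grip_width: 0.0494
grip_force: 42.8
```

Run:
```python
from h import *
np.set_printoptions(precision=4,suppress=True)
st=state();p=w2j(st['tcp_pos']);print(st['time_s'],st['grip_width'],st['grip_force'],p,st['contact_force'],st['joint_pos'])
a=np.radians(6.03); bx=np.array([np.cos(a),np.sin(a),0]);by=np.array([-bx[1],bx[0],0])
B=np.array([.4625,-.3842,.19])
go(B,down(-bx)); go(B,down(bx)); go(B,down(by)); go(B,down(-by))
```

```text
18.25 0.049380541383976316 42.77488946914673 [ 0.0016 -0.1147  0.19  ] [-0.0884 -0.7713 -0.7079] [-12.0616  -0.3865 108.6164   0.0008  70.973  155.3499]
go [ 1.435  0.862 -0.002] [-0.006 -0.003  0.057] mm 335.0
go [ 1.435  0.862 -0.002] [ 0.004 -0.01  -1.514] mm 335.0
go [ 1.435  0.862 -0.002] [-0.007  0.003  0.843] mm 335.0
go [ 1.435  0.862 -0.002] [-0.003 -0.007 -0.728] mm 335.0
```

>>> jog_arm:
  motion:
    - [[0.25,0.15,0,0,0,0,1],[0.5,0.3,0,0,0,0,1],[0.75,0.45,0,0,0,0,1],[0.9,0.55,0,0,0,0,1]]

```text
time_s: 18.75
tcp_pos: [0.4948, -0.2674, 0.1815]
orientation: [[0.216, -0.976, -0.001], [-0.976, -0.216, 0.0], [-0.0, 0.0, -1.0]]
contact_force: [1.6, -0.0, -0.9]
grip_width: 0.0488
grip_force: 42.7
```

>>> jog_arm:
  motion:
    - [[0.25,0.15,0,0,0,0.057,1],[0.53,0.31,0,0,0,0.057,1],[0.53,0.31,0.2,0,0,0.057,1],[0.53,0.31,0.45,0,0,0.057,1],[0.53,0.31,0.6,0,0,0.057,1],[0.53,0.31,0.6,0,0,0.057,1]]

```text
time_s: 19.5
tcp_pos: [0.4566, -0.3804, 0.0581]
orientation: [[0.105, -0.994, -0.005], [-0.994, -0.105, 0.005], [-0.006, 0.005, -1.0]]
contact_force: [1.0, 0.8, 0.7]
grip_width: 0.0487
grip_force: 42.7
```

Run:
```python
from h import *
np.set_printoptions(precision=4,suppress=True)
st=state();print(st['time_s'],st['grip_width'],st['grip_force'],st['tcp_pos'],st['contact_force'])
a=np.radians(6.03); bx=np.array([np.cos(a),np.sin(a),0])
go(np.array([.4625,-.3842,.036]),down(-bx))
```

```text
19.5 0.0486996639259372 42.6804256439209 [ 0.4566 -0.3804  0.0581] [0.9551 0.8287 0.748 ]
go [ 0.023 -0.028  0.11 ] [0.002 0.003 0.   ] mm 23.0
```

>>> jog_arm:
  motion:
    - [[0.02,-0.028,0.1,0,0,0,1],[0.02,-0.028,0.11,0,0,0,1],[0.02,-0.028,0.11,0,0,0,1],[0.02,-0.028,0.11,0,0,0,-0.6],[0.02,-0.028,0.11,0,0,0,-0.6],[0.02,-0.028,-0.15,0,0,0,-0.6],[0.02,-0.028,-0.45,0,0,0,-0.6],[0.02,-0.028,-0.8,0,0,0,-0.6]]

```text
time_s: 20.5
tcp_pos: [0.4644, -0.3855, 0.2159]
orientation: [[0.105, -0.994, -0.0], [-0.994, -0.105, 0.0], [-0.0, 0.0, -1.0]]
contact_force: [0.5, -0.6, 1.2]
grip_width: 0.0685
grip_force: 0.0
```

Run:
```python
from h import *
np.set_printoptions(precision=4,suppress=True)
st=state();print(st['time_s'],st['grip_width'],st['tcp_pos'],st['contact_force'],st['joint_pos'])
for c in('wrist','scene'):
    w=shot(c);P=cloud(w);r=regions_of(c,'offcut')
    for x in r[:2]: q=P[x['region']];print(c,x['p'],np.nanmedian(q,0))
go(j2w(-.001,.15,.25),down(EX))
```

```text
20.5 0.06849384249275595 [ 0.4644 -0.3855  0.2159] [ 0.4774 -0.6369  1.1609] [-44.7891   2.8103 102.7879  -0.0005  74.4223 129.1625]
wrist 0.83 [ 0.4654 -0.3891  0.0245]
scene 0.77 [ 0.4738 -0.3858  0.0228]
scene 0.72 [0.5477 0.0298 0.0337]
go [-2.85  -0.515 -0.175] [-0.003  0.002  1.513] mm 580.0
```

The offcut is in the box (both views agree). I'll go round to the +y end of the drawer front, turning the hand back.

>>> jog_arm:
  motion:
    - [[-0.1,0,-0.175,0,0,-0.09,-0.6],[-0.25,0,-0.175,0,0,-0.18,-0.6],[-0.4,-0.05,-0.175,0,0,-0.27,-0.6],[-0.55,-0.08,-0.175,0,0,-0.36,-0.6],[-0.7,-0.1,-0.175,0,0,-0.45,-0.6],[-0.8,-0.13,-0.175,0,0,-0.54,-0.6],[-0.95,-0.15,-0.175,0,0,-0.63,-0.6],[-0.95,-0.17,-0.175,0,0,-0.72,-0.6]]

```text
time_s: 21.7
tcp_pos: [0.4775, -0.1912, 0.2463]
orientation: [[1.0, -0.017, -0.004], [-0.017, -1.0, 0.002], [-0.004, -0.002, -1.0]]
contact_force: [0.1, -0.6, -0.1]
grip_width: 0.0683
grip_force: 0.0
```

Run:
```python
from h import *
np.set_printoptions(precision=4,suppress=True)
st=state();print(st['time_s'],st['tcp_pos'],w2j(st['tcp_pos']),st['joint_pos'])
go(j2w(-.001,.15,.25),down(EX))
```

```text
21.7 [ 0.4775 -0.1912  0.2463] [-0.1141 -0.2164  0.2463] [-27.8063  -9.9529 111.9545   0.0161  78.2561  63.1744]
go [ 0.118 -1.914 -0.014] [-0.003  0.    -0.904] mm 384.0
```

>>> jog_arm:
  motion:
    - [[-0.1,-0.15,0,0,0,-0.09,-0.6],[-0.1,-0.3,0,0,0,-0.18,-0.6],[-0.1,-0.45,0,0,0,-0.27,-0.6],[-0.1,-0.6,0,0,0,-0.36,-0.6],[-0.1,-0.7,0,0,0,-0.45,-0.6],[-0.1,-0.8,0,0,0,-0.54,-0.6],[-0.1,-0.9,0,0,0,-0.63,-0.6],[-0.1,-1.0,0,0,0,-0.72,-0.6]]

```text
time_s: 22.7
tcp_pos: [0.4625, 0.0079, 0.2465]
orientation: [[0.149, 0.989, -0.004], [0.989, -0.149, 0.0], [-0.0, -0.004, -1.0]]
contact_force: [0.2, -0.1, -0.2]
grip_width: 0.0682
grip_force: 0.0
```

Run:
```python
from h import *
np.set_printoptions(precision=4,suppress=True)
st=state();print(st['time_s'],st['tcp_pos'],w2j(st['tcp_pos']),st['joint_pos'])
go(j2w(-.001,.153,.2),down(EX))
```

```text
22.7 [0.4625 0.0079 0.2465] [-0.0852 -0.0189  0.2465] [ -5.6729 -17.2418 117.9251  -0.0016  79.5663   2.9243]
go [0.954 0.082 0.232] [-0.002 -0.    -0.185] mm 197.0
```

>>> jog_arm:
  motion:
    - [[0.3,0,0,0,0,-0.09,-0.6],[0.6,0,0,0,0,-0.185,-0.6],[0.954,0.082,0,0,0,-0.185,-0.6],[0.954,0.082,0.23,0,0,-0.185,-0.6],[0.954,0.082,0.5,0,0,-0.185,-0.6],[0.954,0.082,0.7,0,0,-0.185,-0.6],[0.954,0.082,0.7,0,0,-0.185,-0.6]]

```text
time_s: 23.58
tcp_pos: [0.505, 0.1919, 0.1029]
orientation: [[-0.212, 0.977, -0.012], [0.977, 0.212, -0.003], [-0.001, -0.012, -1.0]]
contact_force: [-0.3, 0.1, 0.2]
grip_width: 0.0683
grip_force: 0.0
```

Run:
```python
from h import *
np.set_printoptions(precision=4,suppress=True)
st=state();print(st['time_s'],st['grip_width'],st['tcp_pos'],w2j(st['tcp_pos']),st['joint_pos'])
for c in('scene','side'):
    W=w2j(cloud(shot(c)));r=regions_of(c,'front')
    if r:
        q=W[r[0]['region']];q=q[np.isfinite(q[:,2])&(abs(q[:,2]-.035)<.005)];print(c,r[0]['p'],len(q),cv2.minAreaRect((q[:,:2]*1000).astype(np.float32)))
go(j2w(-.001,.153,.042),down(EX))
```

```text
23.575 0.06827466415743766 [0.505  0.1919 0.1029] [-0.0034  0.1514  0.1029] [ 15.1159   1.9544 115.3512   0.0002  63.4062   2.8476]
scene 0.87 258 ((2.684009552001953, 34.15574645996094), (51.27174758911133, 133.7891845703125), 0.26056382060050964)
side 0.83 917 ((0.2331085205078125, 63.18406677246094), (201.2378692626953, 50.78581237792969), 89.74434661865234)
go [ 0.007 -0.019  0.346] [ 0.002 -0.    -0.003] mm 69.0
```

>>> jog_arm:
  motion:
    - [[0.005,0.008,0.2,0,0,0,-0.6],[0.005,0.008,0.3,0,0,0,-0.6],[0.005,0.008,0.3,0,0,0,-0.6],[0.005,0.008,0.3,0,0,0,1],[0.005,0.008,0.3,0,0,0,1],[0.005,0.008,0.3,0,0,0,1]]
  grip_force: 30

```text
time_s: 24.52
tcp_pos: [0.5093, 0.1941, 0.0506]
orientation: [[-0.213, 0.977, -0.005], [0.977, 0.213, -0.001], [-0.0, -0.005, -1.0]]
contact_force: [-9.9, -2.4, 9.2]
grip_width: 0.0486
grip_force: 30.5
```

Run:
```python
from h import *
np.set_printoptions(precision=4,suppress=True)
st=state();print(st['time_s'],st['grip_width'],st['grip_force'],st['tcp_pos'],w2j(st['tcp_pos']),st['contact_force'])
w=shot('wrist','w6.png')
ims={c:shot(c) for c in('scene','side')};ims['wrist']=w
for n in('mark','tip'):
    for c in ims:
        m=mark_of(c,n)
        if m: print(n,c,m[0]['p'],m[0]['uv'],w2j(onz(ims[c],m[0]['uv'],.035 if n=='mark' else .042)))
```

```text
24.525 0.048558371834847396 30.482189655303955 [0.5093 0.1941 0.0506] [0.0012 0.1526 0.0506] [-9.9175 -2.4305  9.2195]
mark scene 0.93 [331.9, 176.3] [-0.0058  0.0876  0.035 ]
mark side 0.93 [283.2, 180.3] [0.0009 0.074  0.035 ]
tip scene 0.81 [317.0, 197.4] [ 0.0085 -0.0178  0.042 ]
tip side 0.96 [294.0, 204.6] [-0.0132 -0.0203  0.042 ]
```

View pics/w6.png

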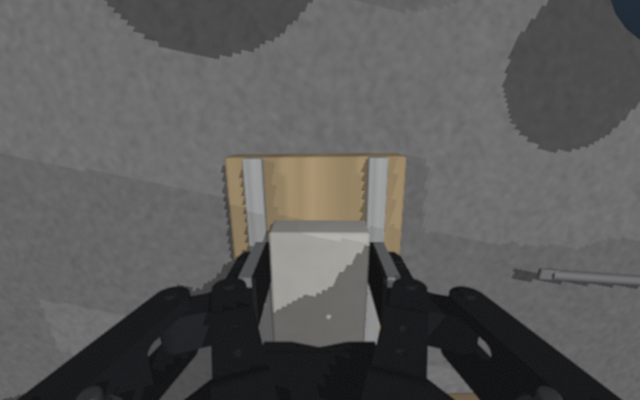

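The front is gripped at its +y end (columns 270–370, row 230). I'll re-grip 6 mm lower for a firmer hold.

>>> jog_arm:
  motion:
    - [[0,0,0,0,0,0,-0.5],[0,0,0,0,0,0,-0.5],[0,-0.005,0.03,0,0,0,-0.5],[0,-0.008,0.03,0,0,0,-0.5],[0,-0.008,0.03,0,0,0,1],[0,-0.008,0.03,0,0,0,1],[0,-0.008,0.03,0,0,0,1]]

```text
time_s: 25.85
tcp_pos: [0.509, 0.194, 0.043]
orientation: [[-0.212, 0.977, -0.001], [0.977, 0.212, -0.0], [-0.0, -0.001, -1.0]]
contact_force: [-1.7, -0.8, 1.4]
grip_width: 0.0489
grip_force: 33.0
```

>>> jog_arm:
  motion:
    - [[-0.05,0,0,0,0,0,1],[-0.13,0,0,0,0,0,1],[-0.22,0,0,0,0,0,1],[-0.31,0,0,0,0,0,1],[-0.4,0,0,0,0,0,1],[-0.46,0,0,0,0,0,1],[-0.475,0,0,0,0,0,1],[-0.475,0,0,0,0,0,1]]

```text
time_s: 26.85
tcp_pos: [0.5295, 0.101, 0.043]
orientation: [[-0.212, 0.977, 0.0], [0.977, 0.212, -0.0], [-0.0, -0.0, -1.0]]
contact_force: [-0.2, 1.0, -0.4]
grip_width: 0.0491
grip_force: 32.8
```

```bash
cat >> h.py <<'E'
def lookmt():
    st=state();print(st['time_s'],st['grip_width'],st['grip_force'],w2j(st['tcp_pos']).round(4),st['contact_force'].round(1))
    ims={c:shot(c,c+'M.png') for c in('scene','side','wrist')};r={}
    for n in('mark','tip'):
        for c in ims:
            m=mark_of(c,n)
            if m and m[0]['p']>.3: r[n,c]=m[0]['uv'];print(n,c,round(m[0]['p'],2),np.round(m[0]['uv'],1),w2j(onz(ims[c],m[0]['uv'],.035 if n=='mark' else .042)).round(4))
        for a,b in(('scene','side'),('scene','wrist'),('side','wrist')):
            if (n,a) in r and (n,b) in r: p,e=tri(ims[a],r[n,a],ims[b],r[n,b]);print('  tri',a,b,w2j(p).round(4),round(e,4))
    return ims
E
python3 -c "
from h import *
ims=lookmt()
for c in('scene','side'):
    W=w2j(cloud(ims[c]));k=np.isfinite(W[...,2])&(abs(W[...,2]-.035)<.004)&(abs(W[...,0])<.022);print(c,np.percentile(W[k][:,1],[.5,99.5]))
a=cv2.imread('pics/sceneM.png')[140:260,240:400];b=cv2.imread('pics/sideM.png')[140:280,230:390]
cv2.imwrite('pics/v7.png',np.hstack([cv2.resize(a,(400,300),interpolation=cv2.INTER_CUBIC),cv2.resize(b,(400,350),interpolation=cv2.INTER_CUBIC)[:300]]))
"
```

```text
26.85 0.04912398302628585 32.76194393634796 [0.0005 0.0573 0.043 ] [-0.2  1.  -0.4]
mark scene 0.96 [315.9 194.5] [-0.0044 -0.0025  0.035 ]
mark side 0.72 [352.3 167.3] [0.1957 0.0241 0.035 ]
  tri scene side [ 0.0909 -0.1276  0.1999] 0.0489
tip scene 0.9 [312.7 197.1] [-0.002  -0.0224  0.042 ]
tip side 0.62 [298.5 205.6] [-0.0044 -0.0289  0.042 ]
  tri scene side [-0.0027 -0.0244  0.0402] 0.0055
scene [-0.56675445  1.47002313]
side [-0.55537928  0.29352306]
```

View pics/v7.png

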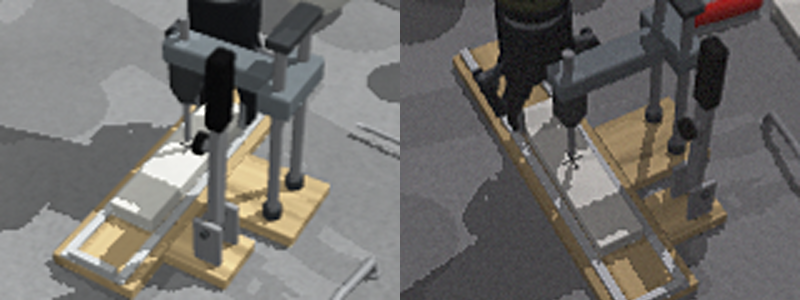

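The cross now sits right beside the bit's point in both views (scene about 314,198; side about 299,204). I'll release, rise, and check from close by with the wrist camera on the robot's side.

>>> jog_arm:
  motion:
    - [[0,0,0,0,0,0,-0.5],[0,0,0,0,0,0,-0.5],[0,0,0,0,0,0,-0.5],[0,0,-0.15,0,0,0,-0.5],[0,0,-0.4,0,0,0,-0.5],[0.1,0,-0.7,0,0,0,-0.5],[0.1,0,-0.95,0,0,0,-0.5],[0.1,0,-1.0,0,0,0,-0.5]]

```text
time_s: 28.3
tcp_pos: [0.5273, 0.1212, 0.2485]
orientation: [[-0.213, 0.977, 0.009], [0.977, 0.213, 0.001], [-0.001, 0.009, -1.0]]
contact_force: [1.1, -0.2, -0.9]
grip_width: 0.0639
grip_force: 0.0
```

>>> jog_arm:
  motion:
    - [[0,-0.2,-0.15,0,0,-0.09,-0.2],[0,-0.4,-0.2,0,0,-0.18,-0.2],[0,-0.6,-0.2,0,0,-0.27,-0.2],[-0.2,-0.65,-0.2,0,0,-0.36,-0.2],[-0.4,-0.65,-0.2,0,0,-0.45,-0.2],[-0.49,-0.65,-0.2,0,0,-0.54,-0.2],[-0.49,-0.65,-0.2,0,0,-0.63,-0.2],[-0.49,-0.65,-0.2,0,0,-0.72,-0.2]]

```text
time_s: 29.3
tcp_pos: [0.4185, -0.0031, 0.2816]
orientation: [[-0.996, -0.088, -0.002], [-0.088, 0.996, 0.0], [0.002, 0.001, -1.0]]
contact_force: [-0.7, -0.2, -0.3]
grip_width: 0.0515
grip_force: 0.0
```

```bash
python3 -c "
from h import *
ims=lookmt();w=ims['wrist'];W=w2j(cloud(w))
print('cam',w2j(ray(w,[320,200])[0]))
def px(p):
    T=np.array(w['world_to_cam']);c=T[:3,:3]@p+T[:3,3];s=c[:2]/c[2];s=s*(1+w['k1']*(s@s));K=w['camera_matrix'];return np.array([K[0,0]*s[0]+K[0,2],K[1,1]*s[1]+K[1,2]])
t=px(j2w(0,-.02,.042));print('tip px',t,'mark px',px(j2w(0,-.02,.035)))
u,v=t.astype(int);print(u,v)
c=w['color'][max(0,v-45):v+45,max(0,u-80):u+80,::-1];cv2.imwrite('pics/v8.png',cv2.resize(c,None,fx=5,fy=5,interpolation=cv2.INTER_CUBIC))
k=np.isfinite(W[...,2])&(abs(W[...,2]-.035)<.003)&(abs(W[...,0])<.024)&(abs(W[...,1])<.25);print('front y',np.percentile(W[k][:,1],[.2,99.8]),'x',np.percentile(W[k][:,0],[1,99]))
k=np.isfinite(W[...,2])&(abs(W[...,2]-.016)<.007)&(abs(W[...,0])<.045)&(abs(W[...,1])<.23);print('bed y',np.percentile(W[k][:,1],[.2,99.8]))
"
```

```text
29.3 0.05150561572144526 0.0 [-0.1306 -0.0199  0.2816] [-0.7 -0.2 -0.3]
mark side 0.84 [297.6 202.9] [-0.0001 -0.015   0.035 ]
mark wrist 0.94 [334.8 266.7] [-0.0007 -0.0171  0.035 ]
  tri side wrist [-0.0014 -0.0169  0.0373] 0.0011
tip scene 0.71 [313.6 199.9] [ 0.0059 -0.0307  0.042 ]
tip side 0.83 [295.9 204.1] [-0.0081 -0.0212  0.042 ]
tip wrist 0.64 [334.9 270.2] [ 0.0006 -0.0175  0.042 ]
  tri scene side [-0.004  -0.013   0.0262] 0.0045
  tri scene wrist [ 0.0025 -0.02    0.0341] 0.0065
  tri side wrist [-0.004  -0.0187  0.042 ] 0.0084
cam [-0.20130825 -0.01070977  0.40306015]
tip px [332.96246089 270.02432652] mark px [332.73258389 267.44208656]
332 270
front y [-0.11245693  0.07143545] x [-0.02360137  0.02317739]
bed y [-0.19739288  0.19996353]
```

View pics/v8.png

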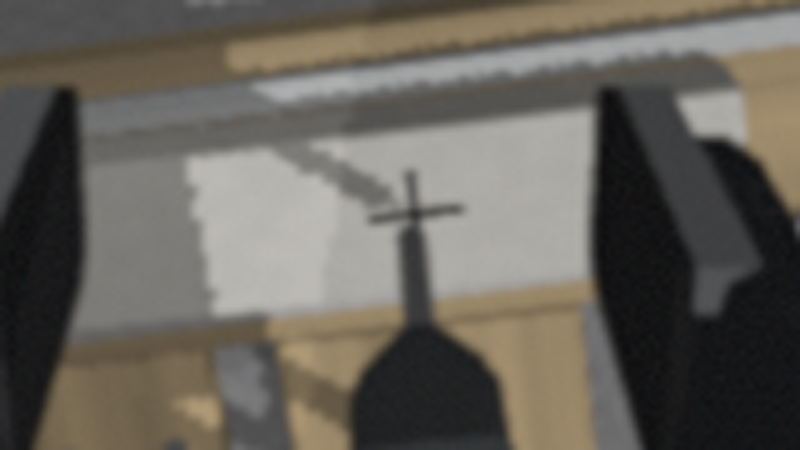

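In the wrist crop the bit's point (411,230) is directly in front of the cross centre (415,214). Allowing for the 7 mm gap, the offset is about 1 mm or less, so the front is well placed. Next I'll bring the lever back down.

```bash
python3 -c "
from h import *
go(j2w(.093,-.1145,.325),down(EY));print(state()['joint_pos'])
"
```

```text
go [-1.17  -0.317 -0.211] [ 0.    -0.    -0.069] mm 246.0
[-7.69680835e+00 -2.50261663e+01  1.20124477e+02 -8.92257018e-04
  8.49121843e+01 -1.02420414e+02]
```

>>> jog_arm:
  motion:
    - [[-0.1,-0.2,-0.15,0,0,-0.069,-0.2],[-0.3,-0.317,-0.211,0,0,-0.069,-0.2],[-0.6,-0.317,-0.211,0,0,-0.069,-0.2],[-0.9,-0.317,-0.211,0,0,-0.069,-0.2],[-1.0,-0.317,-0.211,0,0,-0.069,-0.2],[-1.0,-0.317,-0.211,0,0,-0.069,-0.2]]

```text
time_s: 30.5
tcp_pos: [0.6244, -0.049, 0.3241]
orientation: [[-0.976, -0.22, -0.002], [-0.22, 0.976, 0.0], [0.002, 0.001, -1.0]]
contact_force: [-0.5, 0.0, 0.1]
grip_width: 0.051
grip_force: 0.0
```

```bash
python3 -c "
from h import *
st=state();print(st['time_s'],w2j(st['tcp_pos']))
W=w2j(cloud(shot('wrist'))).reshape(-1,3)
k=np.isfinite(W[:,2])&(W[:,2]>.24)&(W[:,2]<.27)&(abs(W[:,1]+.113)<.02)&(abs(W[:,0]-.09)<.05);print(k.sum(),W[k].min(0),W[k].max(0))
go(j2w(.093,-.1145,.325),down(EY));go(j2w(.093,-.1145,.222),down(EY))
"
```

```text
30.5 [ 0.06030271 -0.10982227  0.32406128]
881 [ 0.08482998 -0.12519307  0.24000372] [ 0.10285457 -0.1024336   0.25414291]
go [-0.168 -0.024 -0.003] [ 0.    -0.001  0.   ] mm 34.0
go [-0.168 -0.024  0.512] [ 0.    -0.001  0.   ] mm 108.0
```

>>> jog_arm:
  motion:
    - [[-0.172,-0.021,0,0,0,0,-0.2],[-0.172,-0.021,0.2,0,0,0,-0.2],[-0.172,-0.021,0.51,0,0,0,-0.2],[-0.172,-0.021,0.51,0,0,0,-0.2],[-0.172,-0.021,0.51,0,0,0,1],[-0.172,-0.021,0.51,0,0,0,1],[-0.172,-0.021,0.51,0,0,0,1]]
  grip_force: 25

```text
time_s: 31.42
tcp_pos: [0.659, -0.0446, 0.2276]
orientation: [[-0.976, -0.22, 0.004], [-0.22, 0.976, 0.002], [-0.005, 0.001, -1.0]]
contact_force: [-2.4, 4.4, 0.8]
grip_width: 0.0236
grip_force: 29.1
```

```bash
python3 -c "
from h import *
st=state();p=w2j(st['tcp_pos']);print(st['time_s'],st['grip_width'],p,st['contact_force'])
r=p[2]-.06;t0=1.585;print(r)
x0=p[0]-(.09-r*np.cos(t0))
for t in np.linspace(t0,0.1,17)[1:]:
    q=np.array([.09-r*np.cos(t)+x0,0,.06+r*np.sin(t)]);print(round(t,2),np.round([-(q[0]-p[0])/.2,-(q[2]-p[2])/.2],3))
"
```

```text
31.425 0.023643126882881865 [ 0.09502174 -0.11311019  0.22759113] [-2.43583675  4.4434186   0.82072845]
0.1675911302295407
1.49 [0.078 0.003]
1.4 [0.155 0.012]
1.31 [0.231 0.029]
1.21 [0.305 0.053]
1.12 [0.376 0.083]
1.03 [0.445 0.12 ]
0.94 [0.509 0.164]
0.84 [0.57  0.213]
0.75 [0.625 0.267]
0.66 [0.675 0.326]
0.56 [0.72 0.39]
0.47 [0.759 0.458]
0.38 [0.791 0.528]
0.29 [0.816 0.602]
0.19 [0.834 0.677]
0.1 [0.846 0.754]
```

>>> jog_arm:
  motion:
    - [[0.078,0,0.003,0,0,0,1],[0.155,0,0.012,0,0,0,1],[0.231,0,0.029,0,0,0,1],[0.305,0,0.053,0,0,0,1],[0.376,0,0.083,0,0,0,1],[0.445,0,0.12,0,0,0,1],[0.509,0,0.164,0,0,0,1],[0.57,0,0.213,0,0,0,1]]

```text
time_s: 32.42
tcp_pos: [0.5493, -0.0695, 0.1876]
orientation: [[-0.976, -0.22, 0.009], [-0.22, 0.976, 0.002], [-0.01, 0.0, -1.0]]
contact_force: [-3.9, 7.7, 9.3]
grip_width: 0.0239
grip_force: 29.9
```

>>> jog_arm:
  motion:
    - [[0.055,0,0.054,0,0,0,1],[0.105,0,0.113,0,0,0,1],[0.15,0,0.177,0,0,0,1],[0.189,0,0.245,0,0,0,1],[0.221,0,0.315,0,0,0,1],[0.246,0,0.389,0,0,0,1],[0.264,0,0.464,0,0,0,1],[0.276,0,0.53,0,0,0,1]]

```text
time_s: 33.42
tcp_pos: [0.4942, -0.0819, 0.0776]
orientation: [[-0.976, -0.219, 0.003], [-0.219, 0.976, 0.002], [-0.004, 0.001, -1.0]]
contact_force: [-3.2, 7.2, 3.8]
grip_width: 0.0235
grip_force: 27.8
```

```bash
python3 -c "
from h import *
st=state();p=w2j(st['tcp_pos']);print(st['time_s'],st['grip_width'],p,st['contact_force'])
for c in('scene','side'):
    im=shot(c);W=w2j(cloud(im))
    k=np.isfinite(W[...,2])&(abs(W[...,1]+.114)<.008)&(W[...,0]>-.02)&(W[...,0]<.06)&(W[...,2]>.045)&(W[...,2]<.12);q=W[k]
    if len(q)>8: f=np.polyfit(q[:,0],q[:,2],1);print(c,len(q),'arm top',f,np.polyval(f,.03))
"
```

```text
33.425 0.023510518653459107 [-0.07390882 -0.11351768  0.0775995 ] [-3.24540545  7.23431636  3.79800022]
scene 218 arm top [-0.06388997  0.07038905] 0.06847235383397528
side 175 arm top [-0.06774967  0.07165223] 0.06961973794983813
```

>>> jog_arm:
  motion:
    - [[0.003,0,0.03,0,0,0,1],[0.004,0,0.06,0,0,0,1],[0.004,0,0.08,0,0,0,1],[0.004,0,0.095,0,0,0,1],[0.004,0,0.095,0,0,0,1]]

```text
time_s: 34.15
tcp_pos: [0.4932, -0.0822, 0.0581]
orientation: [[-0.976, -0.219, 0.002], [-0.219, 0.976, 0.002], [-0.002, 0.001, -1.0]]
contact_force: [-3.6, 5.5, 0.3]
grip_width: 0.0238
grip_force: 27.3
```

```bash
cat >> h.py <<'E'
def low():
    st=state();p=w2j(st['tcp_pos']);print(st['time_s'],st['grip_width'],p,st['contact_force'])
    for c in('scene','side'):
        im=shot(c,c+'E.png');W=w2j(cloud(im))
        k=np.isfinite(W[...,2])&(abs(W[...,1]+.114)<.008)&(W[...,0]>-.02)&(W[...,0]<.06)&(W[...,2]>.045)&(W[...,2]<.12);q=W[k]
        if len(q)>8: f=np.polyfit(q[:,0],q[:,2],1);print(c,len(q),'arm top',f,np.polyval(f,.03))
E
python3 -c "
from h import *
low()"
```

```text
34.15 0.023846918913865523 [-0.07501819 -0.11348391  0.05810275] [-3.61751032  5.50568826  0.34992371]
scene 190 arm top [0.01593682 0.06151453] 0.06199263445385201
side 172 arm top [-0.00201857  0.06357897] 0.06351840972726726
```

>>> jog_arm:
  motion:
    - [[0,0,0.02,0,0,0,1],[0,0,0.035,0,0,0,1],[0,0,0.035,0,0,0,1]]

```text
time_s: 34.62
tcp_pos: [0.4933, -0.0822, 0.0534]
orientation: [[-0.976, -0.219, 0.0], [-0.219, 0.976, 0.002], [-0.001, 0.002, -1.0]]
contact_force: [-13.2, 7.8, 16.1]
grip_width: 0.0241
grip_force: 29.6
```

```bash
python3 -c "
from h import *
low()"
```

```text
34.625 0.02408638183682404 [-0.07486458 -0.11355048  0.05341089] [-13.17743199   7.83814177  16.09480061]
scene 181 arm top [0.01280702 0.0604509 ] 0.0608351127052065
side 175 arm top [0.01621092 0.06157483] 0.062061161225086585
```

The foot is seated (16 N reaction, arm level). I'll open the hand, rise and check.

>>> jog_arm:
  motion:
    - [[0,0,-0.02,0,0,0,1],[0,0,-0.02,0,0,0,-0.2],[0,0,-0.02,0,0,0,-0.2],[0,0,-0.02,0,0,0,-0.2],[0.05,0,-0.25,0,0,0,-0.2],[0.2,0,-0.5,0,0,0,-0.2],[0.3,0.4,-0.9,0,0,0,-0.2],[0.3,0.47,-1.0,0,0,0,-0.2]]

```text
time_s: 35.72
tcp_pos: [0.4157, -0.0127, 0.2399]
orientation: [[-0.976, -0.217, 0.001], [-0.217, 0.976, 0.0], [-0.001, -0.0, -1.0]]
contact_force: [0.5, 0.6, 0.4]
grip_width: 0.0512
grip_force: 0.0
```

```bash
python3 -c "
from h import *
low();ims=lookmt()
w=ims['wrist'];c=w['color'][100:400,180:500,::-1];cv2.imwrite('pics/v9.png',cv2.resize(c,(800,600),fx=2.5,fy=2.5,interpolation=cv2.INTER_CUBIC)[:600])
"
```

```text
35.725 0.05124254038577013 [-0.13538165 -0.02872904  0.2399088 ] [0.50688759 0.62436143 0.38998684]
scene 186 arm top [0.00994159 0.06095119] 0.061249441244485885
side 173 arm top [0.01043795 0.06227579] 0.06258893180480657
35.825 0.0511221352012718 0.0 [-0.1325 -0.0281  0.2451] [ 0.8 -0.1  0.6]
mark scene 0.66 [312.3 193.2] [-0.0156 -0.0028  0.035 ]
mark side 0.9 [297.7 203.1] [-0.0002 -0.0157  0.035 ]
mark wrist 0.72 [329.4 287.2] [ 0.0006 -0.0174  0.035 ]
  tri scene side [-0.0044 -0.0236  0.052 ] 0.0065
  tri scene wrist [-0.0073 -0.0171  0.0487] 0.002
  tri side wrist [-0.001  -0.0175  0.0375] 0.0
tip scene 0.82 [314.  196.5] [-0.0002 -0.0187  0.042 ]
tip side 0.78 [296.4 206.1] [-0.0099 -0.0277  0.042 ]
tip wrist 0.71 [328.9 288.7] [-0.0018 -0.0182  0.042 ]
  tri scene side [-0.0052 -0.0161  0.0329] 0.0091
  tri scene wrist [-0.0009 -0.018   0.041 ] 0.0005
  tri side wrist [-0.0035 -0.02    0.0361] 0.01
```

View pics/v9.png

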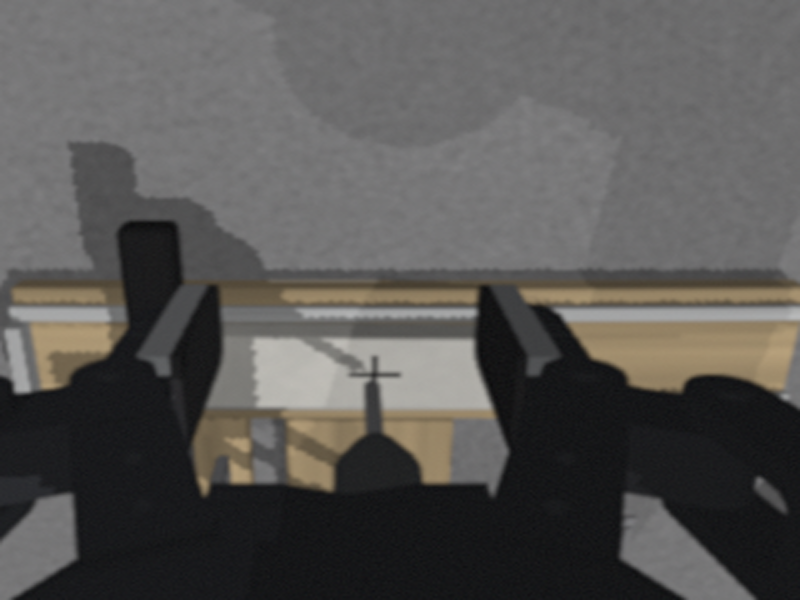

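The lever is down (handle at 150,260 in the crop), and the cross (375,374) is in line with the bit's point (373,383), within about 1 mm. The hand is clear, so I'm handing in.

```bash
python3 -c "
from bench import *
print(close_job())"
```

```text
the job is handed in; nothing more can be done
None
```

The job is handed in at about 36 s of the allowed 72 s: the offcut is in the grey box, the cross is within about 1 mm of under the bit's point, and the lever is back down with its foot on the drawer front.

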